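# Light up the fluorescence microscope

## Task

Light up the microscope with your fingertips, in this order: on the control box press down the raised far half of the rocker switch until it has tipped fully over, then press the round lamp button beside it fully down (both stay as you leave them), and last press the long bar key of the hand pad fully down and finish while still holding it down. Work in that order only, press no other key, lift nothing, and leave the pad and everything standing about where they are.

Things in the scene. Friction and masses are not known exactly. Their poses are not given: they have to be found in the camera images.
- box: cream control box, fixed, 150 mm deep (its x), 240 mm wide (its y), deck 70 mm above the table. Origin: centre of the underside; x to its far side, away from the robot, y to its left, z up. It stands left or right of the middle, yaw up to 0.3 rad either way. On the deck, all black: rocker at (-20, 65) mm, round lamp button at (-25, -5) mm, square key at (-25, -75) mm.
- rocker (a joint): tilt of the rocker in rad: 0 off (far half raised), 0.42 fully on (far half down); starts at 0 to 0.05. Black plate 56 mm long (box x), 30 mm wide, 8 mm thick, in an aluminium frame 76 mm above the table; axle along box y, 84 mm above the table. Pressing the far half swings it over; friction (about 2.5 N at 20 mm from the axle) keeps it where it is left.
- rocker_far (a point): point on the upper face of the rocker's far half, in the middle of its width and 20 mm from the axle, about 92 mm above the table at the start and 84 mm when fully on; it moves with the rocker. The plate ends 8 mm beyond it.
- lamp_button (a joint): depth of the round lamp button in m: 0 out, 0.008 fully down. Starts at 0 to 0.0015. Friction of about 3 N, no spring: it stays where it is left.
- lamp_top (a point): centre of the top of the round lamp button, a black cylinder 30 mm across; 88 mm above the table when out, 80 mm when down (its collar is 75 mm up). The nearest other control is the rocker, 70 mm to the left.
- pad: cream hand pad, loose, about 0.8 kg, 100 mm deep (its x), 160 mm wide (its y), 28 mm high; origin: centre of the underside, x to its far side, y to its left. It lies on the other side of the middle from the box, yaw up to 0.3 rad either way. Black keys on top: the long bar key at (-22, 0) mm, nearest the robot, and two small round keys on the far half.
- shutter_key (a joint): depth of the long bar key in m: 0 up, 0.006 fully down. Spring: 1.5 N starts it, 5 N holds it fully down; it comes back up when let go.
- shutter_top (a point): centre of the top of the long bar key, 26 mm (pad x) by 72 mm (pad y), 42 mm above the table when up, 36 mm when down.
- square_key (a joint): depth in m of the box's square spring key, 24 x 24 mm, top 84 mm above the table, at box (-25, -75) mm; 0 up, 0.006 down; not to be pressed.
- round_key_left (a joint): depth in m of the pad's left small round key, 20 mm across, top 40 mm above the table, at pad (27, 45) mm; 0 up to 0.006; not to be pressed.
- round_key_right (a joint): the same for the right one, at pad (27, -45) mm.
- oil_bottle: amber dropper-oil bottle with a black cap, loose, 26 mm across and 50 mm high, standing on the control box's deck at its far right corner, about 110 mm from the lamp button; origin: centre of its underside. Leave alone.
- vial: glass vial with white cap, loose, 26 mm across and 55 mm high, standing between the box and the pad; origin: centre of its underside. Leave alone.
- jar: clear specimen jar with white cap, loose, 56 mm across and 65 mm high, on the robot's side of the work; origin: centre of its underside. Leave alone.
- dish: closed round culture dish, loose, 62 mm across and 16 mm high, on the robot's side of the work; origin: centre of its underside. Leave alone.
- slide_box: slide box, loose, 38 x 101 x 33 mm high, beyond the work; origin: centre of its underside. Leave alone.
- lens_can: round aluminium lens canister, loose, 40 mm across and 52 mm high, beyond the work; origin: centre of its underside. Leave alone.
- beaker: open white beaker, loose, 68 mm across and 70 mm high, to the robot's right; origin: centre of its underside. Leave alone.
Not all that is in view belongs to the job. Leave any green or turquoise look-alike of the pad alone.

How it is judged:
On the way, in this order (a step that is already met when the one before it is completed fails the run):
1. the rocker is tipped over to on (value of joint rocker above 0.32 rad), for 0.1 s.
2. the lamp button is down (value of joint lamp_button above 0.006 m), for 0.1 s.
3. the long bar key is held down by the fingers (value of joint shutter_key above 0.0042 m and contact force between the fingers and pad above 1 N), for 0.3 s.
At the end, for the whole second after the job is handed in: Rocker over by more than 0.32 rad, lamp button down more than 6 mm, long bar key held down more than 4.2 mm by the fingers with over 1 N; pad flat, still, within 30 mm of its start; other keys less than 3 mm down; every bystander within 25 mm of its start (all of step 3 and value of joint rocker above 0.32 rad and value of joint lamp_button above 0.006 m and linear speed of pad below 0.02 m/s and not (distance of pad from where it was at the start of the episode above 0.03 m or angle between pad's own z axis and vertical above 0.15 rad) and height (world z) of pad below 0.008 m and value of joint each of square_key, round_key_left, round_key_right below 0.003 m and not (distance of oil_bottle from where it was at the start of the episode above 0.025 m) and not (distance of vial from where it was at the start of the episode above 0.025 m) and not (distance of jar from where it was at the start of the episode above 0.025 m) and not (distance of dish from where it was at the start of the episode above 0.025 m) and not (distance of slide_box from where it was at the start of the episode above 0.025 m) and not (distance of lens_can from where it was at the start of the episode above 0.025 m) and not (distance of beaker from where it was at the start of the episode above 0.025 m)); the arm keeps its last pose, push and grip.
It fails at once if the lamp button is pressed before the rocker is on (value of joint lamp_button above 0.004 m and value of joint rocker below 0.32 rad).
It fails at once if the long bar key is pressed before the rocker is on and the lamp button is down (value of joint shutter_key above 0.003 m and (value of joint rocker below 0.32 rad or value of joint lamp_button below 0.006 m)).
It fails at once if another key is pressed (3 mm or more) (value of joint any of square_key, round_key_left, round_key_right above 0.003 m).
It fails at once if the pad is lifted by 8 mm, tipped, or shifted by more than 30 mm ((distance of pad from where it was at the start of the episode above 0.03 m or angle between pad's own z axis and vertical above 0.15 rad) or height (world z) of pad above 0.008 m).
It fails at once if a bystander is moved by more than 25 mm, lifted or knocked over (distance of any of oil_bottle, vial, jar, dish, slide_box, lens_can, beaker from where it was at the start of the episode above 0.025 m or angle between any of oil_bottle, vial, jar, dish, slide_box, lens_can, beaker's own z axis and vertical above 0.5 rad).
It also fails if it takes over 38 s, if anything falls off the work surface, if the arm or the gripper's body presses on something with over 40 N, if the wrist force passes 120 N, or if a joint passes its speed limit or range.

## Robot

A 6-joint arm with a two-finger parallel gripper is mounted at the origin on the work surface. World frame = base frame: x ahead of the robot, y to its left, z up, the work surface at z = 0. Lengths are in m, angles in rad, forces in N, time in s.
With the tool pointing down it reaches from about 0.25 to 0.775 m from the base axis. Payload 4 kg.
Tool frame: the origin (TCP) lies midway between the tips of the shut fingers; the grasp point (between the pads) lies 19 mm behind it (grip_point_offset is the distance from the TCP to the grasp point, in m); z points along the fingers, y is the line along which they close (so a half turn about z gives the same grasp; the last joint's range is limited). The gripper opens to 94 mm and grips with 3 to 60 N. Pads are 16 mm wide; open, the fingers measure 119 mm over their backs; the gripper's body (75 mm by 177 mm) begins 78 mm behind the grasp point.
Start: joints at [-1.229, 0.087, 1.371, -0, 1.684, -0.103], TCP at [0.237, -0.497, 0.206] pointing down, gripper open.
Joint ranges: [-3.1, 3.1], [-0.76, 2.03], [0.27, 2.55], [-1.08, 4.22], [0.17, 2.65], [-2.57, 2.57]. Speed limits (rad/s): [2.79, 2.79, 3.14, 3.14, 3.14, 3.14].

## Interface

Orientations are given as [roll, pitch, yaw] about the fixed x, y, z axes, in that order (R = Rz(yaw) Ry(pitch) Rx(roll)).
In Python, from bench import * gives the robot as it stands.
- The arm moves only by the tool carry_out, never from a script. Its argument "commands" is a list of rows, each a list of 6 numbers: the shift along the tool's x, y, z in m, then the turn, a rotation vector about the tool's x, y, z in rad. In form: [[tx, ty, tz, rx, ry, rz], ...]. A call has exactly 5 rows; each row is the pose to reach, as a shift and turn from the pose commanded when the call began, along the tool's axes at that moment; what a row does not reach only later rows make up. A row lasts 1/10 s, in which the tool goes at most 50 mm and 8.59 degrees, less where a joint would pass 70% of its speed; a pose out of reach is approached as far as the arm can. A call with a gripper value outside its range is refused whole. "jaw" is the opening, from 0 (shut) to 1 (fully open), set as the call begins (left out, the last holds). The fingers move at their own pace and stop on an object; the grip force is fixed at half the most. Time passes only in rows, so rows that repeat a pose let the fingers close, or fill a call up. It gives the time, the measured TCP pose, the force, the opening and the grip force at its end, in the units of the state.
- get_obs(): the state, without advancing time (a new reading comes with each control period).
- snapshot(name): name is "scene" or "top" or "wrist"; returns a dict with "img" (384x512x3 uint8, red, green, blue), "range_z" (384x512 float32, m along the optical axis (not along the pixel's ray), 0 where there is no reading), "fx", "fy", "cx", "cy" (pixels), "R" (3x3) and "t" (3): a world point X has camera coordinates R X + t. Camera axes: x right, y down, z forward; pixel columns grow to the right and rows downward; lengths in m; the calibration is good to about 2 mm. A picture is of the moment at which its call begins.
- close_job(): hands the job in; it is judged then, once.
The state is a dict: "time": time; "joint_positions": joint angles; "qvel": joint speeds; "joint_torque": joint torques, N m; "tool_pos": TCP position; "ee_rot": TCP orientation; "wrist_force": force on the tool from outside, world axes, zero at the start; "wrist_torque": the same for the moment, N m; "width": finger opening in m; "finger_force": force on a finger pad.
Only numpy, scipy, OpenCV 4.12 (cv2) and the standard library are available. Lean on these libraries where they do the work, as an engineer would, in place of code of your own. Each camera call takes 0.05 s, during which the arm holds its last target. There are 200 camera calls.

## Working session

There is one attempt and no reset: what is moved stays moved. The work goes in short steps, Python scripts to look and compute and a tool call to move; the robot and the scene stay as the last step left them, time stands still between calls to the robot, and variables do not carry over. Pictures are saved under pics/ and viewed, at most 10 in all, crops included, and the job is handed in when it is done.

Besides the shell and the picture viewer there is one more tool, called after "Request:" in YAML: its name, and indented under it one key for each argument. carry_out: Moves the arm, as the interface text tells. Its arguments: {"type":"object","properties":{"commands":{"type":"array","items":{"type":"array","items":{"type":"number"}}},"jaw":{"type":"number"}},"required":["commands"]}

```bash
mkdir -p pics; python3 - <<'E'
from bench import *
import cv2,numpy as np,pickle
for n in("scene","top"):
    s=snapshot(n);pickle.dump(s,open(n+".pkl","wb"))
    print(n,s["fx"],s["fy"],s["cx"],s["cy"],(-s["R"].T@s["t"]).round(3))
    cv2.imwrite(f"pics/{n}.png",cv2.resize(s["img"][:,:,::-1],(800,600),interpolation=cv2.INTER_CUBIC))
o=get_obs();print(o)
E
```

```text
scene 415.7455323661163 415.7455323661163 251.683300977389 194.3218147166408 [1.191 0.638 0.769]
top 381.5128013413929 381.5128013413929 258.69338602884216 186.77480392455206 [ 0.41  -0.064  1.368]
{'time': 0.1, 'joint_positions': array([-1.22909140e+00,  8.78752201e-02,  1.37207513e+00,  3.34260732e-06,
        1.68361353e+00, -1.03092798e-01]), 'qvel': array([-0.00033302, -0.00137357, -0.00314576,  0.00180174,  0.00094456,
        0.00126303]), 'joint_torque': array([ 2.60728571e-03, -3.41251624e+01, -3.03302014e+01,  7.20594800e-02,
        3.04149545e-02, -1.02259669e-04]), 'tool_pos': array([ 0.23648642, -0.49601831,  0.20443864]), 'ee_rot': array([-3.13963224e+00, -2.06163760e-04,  4.44797897e-01]), 'wrist_force': array([-0.20032229, -0.85305366, -0.92870445]), 'wrist_torque': array([ 0.00977981, -0.0253399 ,  0.01723781]), 'finger_force': 0.0, 'width': 0.09380416763237168}
```

View pics/top.png

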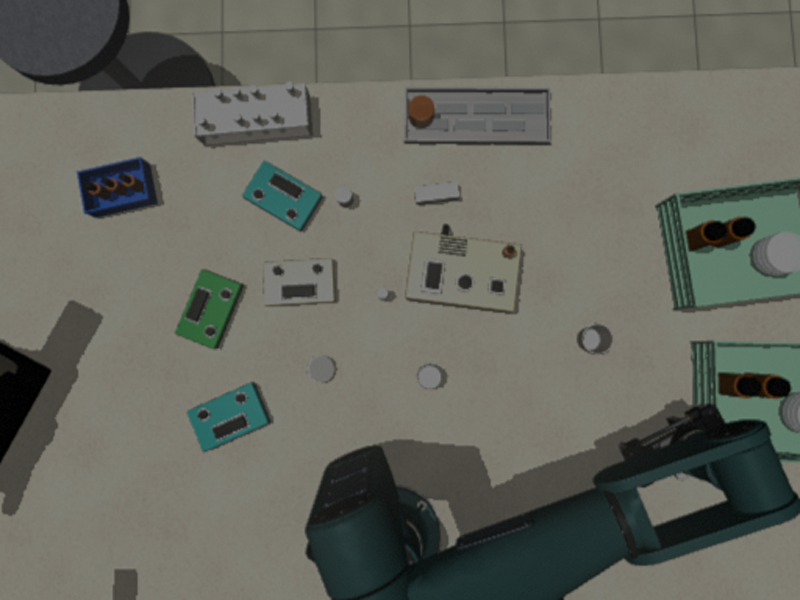

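View pics/scene.png

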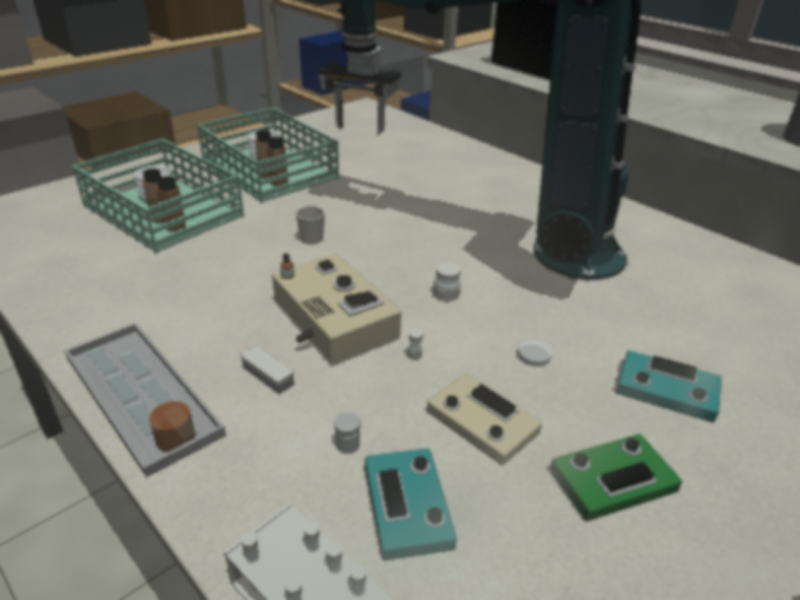

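The top view shows the cream box near (465,272) with its rocker at (433,276), lamp button at (465,283) and square key at (497,287). The cream pad is near (298,282) with its bar key at (299,292), the vial is at (384,294), and the jar and dish are nearer the robot. Next I'll enlarge this area to measure it.

```bash
python3 - <<'E'
import cv2,pickle
s=pickle.load(open("top.pkl","rb"))
c=s["img"][142:208,162:340,::-1]
c=cv2.convertScaleAbs(c,alpha=1.5)
cv2.imwrite("pics/crop.png",cv2.resize(c,None,fx=4.4,fy=4.4,interpolation=cv2.INTER_CUBIC))
E
```

```text
(no output)
```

View pics/crop.png

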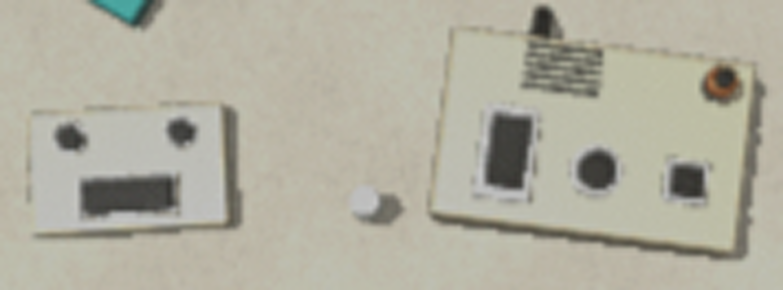

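In the crop, the rocker centre is at (510,151), the lamp at (598,170), the square key at (688,181), and the bar key at (130,195). The round keys are at (70,137) and (182,131). I'll fit both poses from these points.

```bash
cat > h.py <<'E'
import numpy as np
from scipy.spatial.transform import Rotation as Ro
def ray(s,u,v,z):
    d=s["R"].T@np.array([(u-s["cx"])/s["fx"],(v-s["cy"])/s["fy"],1]);c=-s["R"].T@s["t"]
    return (c+d*(z-c[2])/d[2])[:2]
def fit(P,W):
    P=np.array(P);W=np.array(W);p,w=P.mean(0),W.mean(0);a,b=P-p,W-w
    y=np.arctan2((a[:,0]*b[:,1]-a[:,1]*b[:,0]).sum(),(a*b).sum())
    R=np.array([[np.cos(y),-np.sin(y)],[np.sin(y),np.cos(y)]]);t=w-R@p
    return t,y,R,(W-(P@R.T+t))*1000
def rel(obs,target,yaw=None):
    """tool-frame shift and yaw turn to the world target TCP (pointing down)"""
    R=Ro.from_euler("xyz",obs["ee_rot"])
    out=R.inv().apply(np.array(target)-obs["tool_pos"])
    rv=(R.inv()*Ro.from_euler("xyz",[np.pi,0,yaw])).as_rotvec() if yaw is not None else 0
    return out.round(4),np.round(rv,3)
E
python3 - <<'E'
import pickle
from h import *
s=pickle.load(open("top.pkl","rb"))
f=lambda l:[ray(s,162+(a+.5)/4.4-.5,142+(b+.5)/4.4-.5,z) for a,b,z in l]
bx=f([(510,151,.088),(598,170,.088),(688,181,.084),(452,28,.07),(755,63,.07),(737,248,.07),(431,213,.07)])
pb=[(-.02,.065),(-.025,-.005),(-.025,-.075),(.075,.12),(.075,-.12),(-.075,-.12),(-.075,.12)]
pw=f([(130,195,.042),(70,137,.04),(182,131,.04),(32,112,.028),(223,105,.028),(225,226,.028),(33,235,.028)])
pp=[(-.022,0),(.027,.045),(.027,-.045),(.05,.08),(.05,-.08),(-.05,-.08),(-.05,.08)]
for P,W,q in((pb,bx,[(0,.065),(-.025,-.005),(-.025,-.075)]),(pp,pw,[(-.022,0)])):
    t,y,R,r=fit(P,W);print(t.round(4),y.round(3),r.round(1).tolist());print((np.array(q)@R.T+t).round(4))
print("vial",f([(364,202,.05)]))
# depth check
for a,b in((510,151),(598,170),(130,195),(364,202),(512,125)):
    u,v=int(162+a/4.4),int(142+b/4.4);print(s["range_z"][v,u], (-s["R"].T@s["t"])[2]-s["range_z"][v,u])
E
```

```text
[ 0.5777 -0.1736] -0.144 [[0.1, -1.4], [-1.4, 0.3], [-1.3, 0.7], [-1.2, -0.3], [-1.4, 1.8], [3.0, 0.5], [2.1, -1.6]]
[[ 0.587  -0.1093]
 [ 0.5522 -0.1749]
 [ 0.5422 -0.2442]]
[0.5685 0.1972] 0.014 [[-0.3, -2.8], [-0.5, -0.3], [0.6, -0.3], [-0.0, -2.1], [-0.9, 2.8], [1.0, 4.0], [0.1, -1.2]]
[[0.5465 0.1969]]
vial [array([0.53473318, 0.00729495])]
1.2873515 0.08067519939959955
1.2902416 0.07778508938373041
1.3384794 0.02954728878558588
1.3182983 0.04972834862292719
1.2882669 0.0797597912651391
```

Request:
carry_out:
  commands:
    - [0.0425, -0.0175, 0, 0, 0, 0.118]
    - [0.085, -0.035, 0, 0, 0, 0.236]
    - [0.1275, -0.0525, 0, 0, 0, 0.354]
    - [0.17, -0.07, 0, 0, 0, 0.472]
    - [0.2125, -0.0875, 0, 0, 0, 0.589]
  jaw: 0

```text
time: 0.6
tool_pos: [0.3915, -0.3244, 0.205]
ee_rot: [-3.141, 0.001, -0.149]
wrist_force: [0.6, -0.9, -0.2]
width: 0.0576
finger_force: 0.0
```

```bash
cat > go.py <<'E'
import sys
from bench import *
from h import *
o=get_obs();a=list(map(float,sys.argv[1:]))
print(o["time"],o["tool_pos"].round(4),o["ee_rot"].round(3),o["wrist_force"].round(1),o["width"].round(4),o["joint_positions"].round(2))
print(*rel(o,a[:3],a[3]))
E
python3 go.py .587 -.109 .13 -.144
```

```text
Traceback (most recent call last):
  File "go.py", line 5, in <module>
    print(o["time"],o["tool_pos"].round(4),o["ee_rot"].round(3),o["wrist_force"].round(1),o["width"].round(4),o["joint_positions"].round(2))
                                                                                          ^^^^^^^^^^^^^^^^
AttributeError: 'float' object has no attribute 'round'
```

Request:
carry_out:
  commands:
    - [0.026, -0.0385, 0, 0, 0, 0]
    - [0.052, -0.077, 0, 0, 0, 0]
    - [0.078, -0.1155, 0, 0, 0, 0]
    - [0.104, -0.154, 0, 0, 0, 0]
    - [0.13, -0.1925, 0, 0, 0, 0]

```text
time: 1.1
tool_pos: [0.5479, -0.1525, 0.205]
ee_rot: [3.142, 0.001, -0.144]
wrist_force: [0.5, -0.4, 0.3]
width: 0.0172
finger_force: 0.0
```

```bash
sed -i 's/o\["width"\].round(4)/round(o["width"],4)/' go.py; python3 go.py .587 -.109 .13 -.144
```

```text
1.1 [ 0.5479 -0.1525  0.205 ] [ 3.142e+00  1.000e-03 -1.440e-01] [ 0.5 -0.4  0.3] 0.0172 [-0.37  0.13  1.33 -0.    1.69  1.34]
[ 0.0325 -0.0487  0.0749] [ 0.     0.001 -0.   ]
```

Request:
carry_out:
  commands:
    - [0.0165, -0.0245, 0.015, 0, 0, 0]
    - [0.0325, -0.0485, 0.035, 0, 0, 0]
    - [0.0325, -0.0485, 0.06, 0, 0, 0]
    - [0.0325, -0.0485, 0.075, 0, 0, 0]
    - [0.0325, -0.0485, 0.075, 0, 0, 0]

```text
time: 1.6
tool_pos: [0.5841, -0.1105, 0.1268]
ee_rot: [-3.141, 0.007, -0.144]
wrist_force: [-0.1, -0.8, -0.4]
width: 0.0005
finger_force: 0.0
```

```bash
python3 go.py .587 -.109 .095 -.144; python3 - <<'E'
from bench import *
import cv2,pickle
for n in("wrist","scene"):
    s=snapshot(n);pickle.dump(s,open(n+"2.pkl","wb"));im=cv2.convertScaleAbs(s["img"][:,:,::-1],alpha=1.5)
    if n=="scene": im=cv2.resize(im[130:250,150:310],(800,600),interpolation=cv2.INTER_CUBIC)
    cv2.imwrite(f"pics/{n}2.png",im)
E
```

```text
1.6 [ 0.5841 -0.1105  0.1268] [-3.141  0.007 -0.144] [-0.1 -0.8 -0.4] 0.0005 [-0.28  0.22  1.38 -0.    1.55  1.43]
[ 0.0029 -0.0019  0.0318] [-0.001  0.007 -0.   ]
```

View pics/wrist2.png

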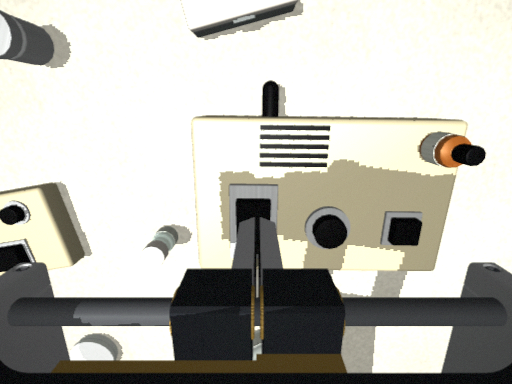

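View pics/scene2.png

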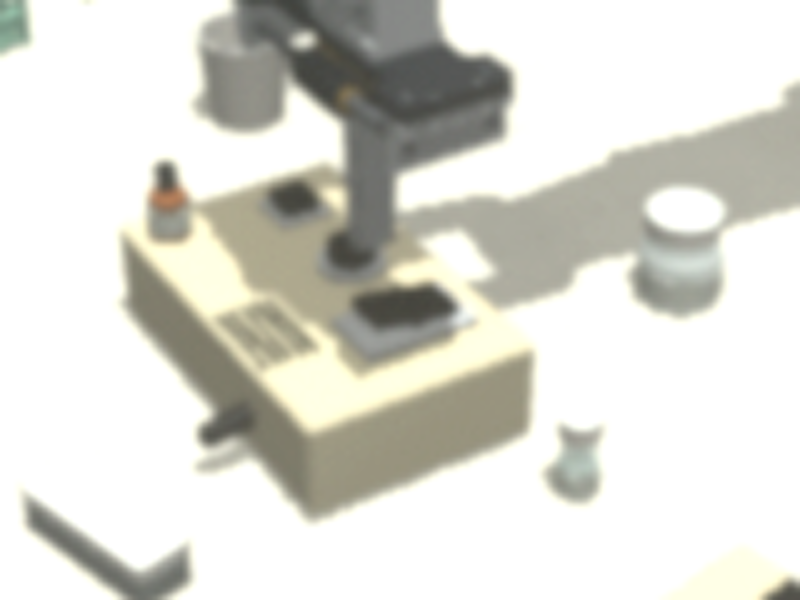

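The wrist view shows the fingers lined up over the rocker (columns 237–271), with the lamp at (330,231) and the square key at (405,231). I'll cross-check with the wrist calibration.

```bash
python3 - <<'E'
import pickle
from h import *
s=pickle.load(open("wrist2.pkl","rb"))
for u,v,z in((330,231,.088),(405,231,.084),(254,199,.094),(195,118,.07),(466,122,.07)): print(ray(s,u,v,z).round(4))
t=np.array([.5777,-.1736]);c,n=np.cos(-.144),np.sin(-.144);R=np.array([[c,-n],[n,c]])
print((np.array([(-.025,-.005),(-.025,-.075),(.008,.065),(.075,.12),(.075,-.12)])@R.T+t).round(4))
X=s["R"]@np.array([.5841,-.1105,.1268])+s["t"];print(X[:2]/X[2]*s["fx"]+[s["cx"],s["cy"]])
E
```

```text
[ 0.5555 -0.1716]
[ 0.5437 -0.2394]
[ 0.5967 -0.1097]
[ 0.6674 -0.0694]
[ 0.6312 -0.2965]
[[ 0.5522 -0.175 ]
 [ 0.5422 -0.2442]
 [ 0.5949 -0.1104]
 [ 0.6691 -0.0656]
 [ 0.6347 -0.3031]]
[257.09455669 229.75561768]
```

Request:
carry_out:
  commands:
    - [0.002, -0.001, 0.01, 0, 0, 0]
    - [0.003, -0.0015, 0.02, 0, 0, 0]
    - [0.003, -0.0015, 0.028, 0, 0, 0]
    - [0.003, -0.0015, 0.028, 0, 0, 0]
    - [0.003, -0.0015, 0.028, 0, 0, 0]

```text
time: 2.2
tool_pos: [0.5892, -0.1099, 0.1021]
ee_rot: [3.142, 0.001, -0.144]
wrist_force: [0.5, 0.4, -0.5]
width: 0.0
finger_force: 0.0
```

Request:
carry_out:
  commands:
    - [-0.002, 0, 0.004, 0, 0, 0]
    - [-0.002, 0, 0.008, 0, 0, 0]
    - [-0.002, 0, 0.012, 0, 0, 0]
    - [-0.002, 0, 0.015, 0, 0, 0]
    - [-0.002, 0, 0.017, 0, 0, 0]

```text
time: 2.7
tool_pos: [0.5888, -0.1098, 0.0866]
ee_rot: [3.141, -0.004, -0.144]
wrist_force: [2.2, -0.6, 3.9]
width: 0.0002
finger_force: 2.3
```

Request:
carry_out:
  commands:
    - [0, 0, 0.001, 0, 0, 0]
    - [0, 0, 0.002, 0, 0, 0]
    - [0, 0, 0.003, 0, 0, 0]
    - [0, 0, 0.004, 0, 0, 0]
    - [0, 0, 0.004, 0, 0, 0]

```text
time: 3.2
tool_pos: [0.589, -0.1099, 0.0846]
ee_rot: [3.141, -0.005, -0.144]
wrist_force: [0.9, -0.3, 11.7]
width: 0.0005
finger_force: 5.5
```

Request:
carry_out:
  commands:
    - [0, 0, -0.02, 0, 0, 0]
    - [0, 0, -0.035, 0, 0, 0]
    - [-0.013, 0.034, -0.035, 0, 0, 0]
    - [-0.026, 0.068, -0.035, 0, 0, 0]
    - [-0.026, 0.068, -0.03, 0, 0, 0]

```text
time: 3.7
tool_pos: [0.55, -0.1763, 0.1117]
ee_rot: [3.14, 0.001, -0.149]
wrist_force: [0.5, -0.4, -0.1]
width: 0.0008
finger_force: 0.0
```

```bash
python3 go.py .5535 -.1735 .09 -.144; python3 - <<'E'
from bench import *
import cv2
s=snapshot("scene");im=cv2.convertScaleAbs(s["img"][:,:,::-1],alpha=1.5)
cv2.imwrite("pics/scene3.png",cv2.resize(im[130:250,150:310],(800,600),interpolation=cv2.INTER_CUBIC))
E
```

```text
3.7 [ 0.55   -0.1763  0.1117] [ 3.14e+00  1.00e-03 -1.49e-01] [ 0.5 -0.4 -0.1] 0.0008 [-0.41  0.18  1.45 -0.    1.51  1.31]
[ 0.0031 -0.0033  0.0217] [ 0.002  0.001 -0.004]
```

View pics/scene3.png

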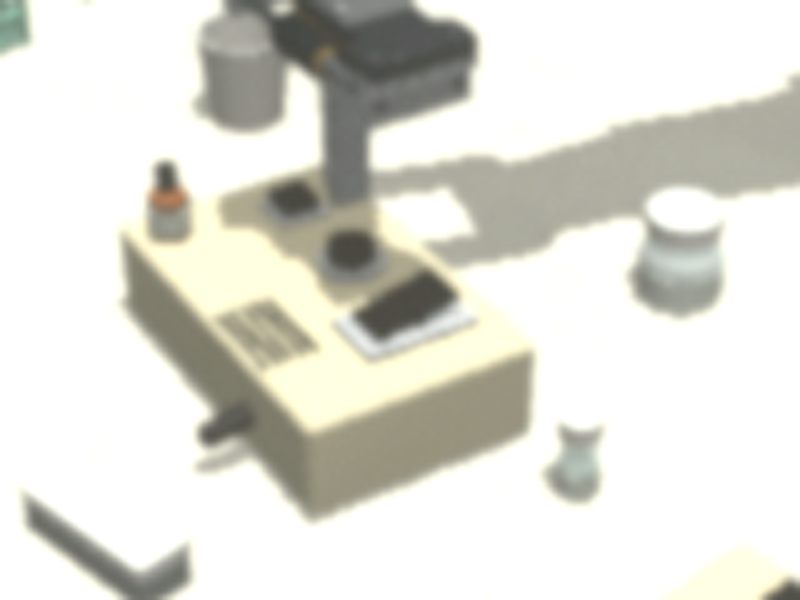

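The rocker at (405,305) is clearly tipped: its far half is down and its near half raised. The lamp button at (352,248) is still out. Next I press the lamp.

Request:
carry_out:
  commands:
    - [0.002, -0.002, 0.008, 0, 0, 0]
    - [0.002, -0.002, 0.015, 0, 0, 0]
    - [0.002, -0.002, 0.02, 0, 0, 0]
    - [0.002, -0.002, 0.025, 0, 0, 0]
    - [0.002, -0.002, 0.029, 0, 0, 0]

```text
time: 4.25
tool_pos: [0.5542, -0.1704, 0.0822]
ee_rot: [-3.141, 0.001, -0.143]
wrist_force: [-1.3, 2.1, 3.2]
width: 0.0005
finger_force: 1.5
```

Request:
carry_out:
  commands:
    - [0, 0, 0.001, 0, 0, 0]
    - [0, 0, 0.002, 0, 0, 0]
    - [0, 0, 0.003, 0, 0, 0]
    - [0, 0, 0.004, 0, 0, 0]
    - [0, 0, 0.004, 0, 0, 0]

```text
time: 4.75
tool_pos: [0.5545, -0.1712, 0.0802]
ee_rot: [-3.141, -0.001, -0.144]
wrist_force: [-3.3, 3.4, 7.3]
width: 0.0005
finger_force: 3.7
```

Request:
carry_out:
  commands:
    - [0, 0, 0.001, 0, 0, 0]
    - [0, 0, 0.002, 0, 0, 0]
    - [0, 0, 0.003, 0, 0, 0]
    - [0, 0, 0.003, 0, 0, 0]
    - [0, 0, 0.003, 0, 0, 0]

```text
time: 5.25
tool_pos: [0.5546, -0.1712, 0.0801]
ee_rot: [3.142, -0.002, -0.144]
wrist_force: [-6.8, 4.8, 16.8]
width: 0.0004
finger_force: 8.6
```

Request:
carry_out:
  commands:
    - [0, 0, -0.03, 0, 0, 0]
    - [0, 0, -0.065, 0, 0, 0]
    - [-0.006, -0.039, -0.075, 0, 0, 0]
    - [-0.014, -0.083, -0.075, 0, 0, 0]
    - [-0.021, -0.128, -0.075, 0, 0, 0]

```text
time: 5.75
tool_pos: [0.5524, -0.0417, 0.1512]
ee_rot: [3.14, -0.003, -0.147]
wrist_force: [0.6, 1.0, -0.0]
width: 0.0004
finger_force: 0.0
```

Request:
carry_out:
  commands:
    - [-0.0075, -0.045, 0, 0, 0, -0.032]
    - [-0.015, -0.09, 0, 0, 0, -0.064]
    - [-0.0225, -0.135, 0, 0, 0, -0.096]
    - [-0.03, -0.18, 0, 0, 0, -0.128]
    - [-0.0375, -0.223, 0, 0, 0, -0.158]

```text
time: 6.25
tool_pos: [0.547, 0.1857, 0.1503]
ee_rot: [3.141, -0.001, 0.015]
wrist_force: [0.2, 0.1, 0.7]
width: 0.0004
finger_force: 0.0
```

Request:
carry_out:
  commands:
    - [0, 0, 0.015, 0, 0, 0]
    - [0, 0, 0.035, 0, 0, 0]
    - [0, 0, 0.055, 0, 0, 0]
    - [0, 0, 0.07, 0, 0, 0]
    - [0, 0, 0.07, 0, 0, 0]

```text
time: 6.75
tool_pos: [0.545, 0.1828, 0.077]
ee_rot: [3.139, 0.006, 0.013]
wrist_force: [-0.6, 0.1, -0.3]
width: 0.0003
finger_force: 0.0
```

```bash
python3 go.py .5465 .196 .045 .014; python3 - <<'E'
from bench import *
import cv2,pickle,numpy as np
s=snapshot("wrist");pickle.dump(s,open("wrist4.pkl","wb"))
a=cv2.convertScaleAbs(s["img"][:,:,::-1],alpha=1.3)
s=snapshot("scene");im=cv2.convertScaleAbs(s["img"][:,:,::-1],alpha=1.5)
b=cv2.resize(im[150:290,160:347],(512,384),interpolation=cv2.INTER_CUBIC)
cv2.imwrite("pics/both4.png",cv2.resize(np.hstack([a,b]),(800,300)))
E
```

```text
6.75 [0.545  0.1828 0.077 ] [3.139 0.006 0.013] [-0.6  0.1 -0.3] 0.0003 [ 0.23  0.21  1.5  -0.    1.45  1.78]
[ 0.0018 -0.0133  0.0319] [ 0.002  0.006 -0.001]
```

View pics/both4.png

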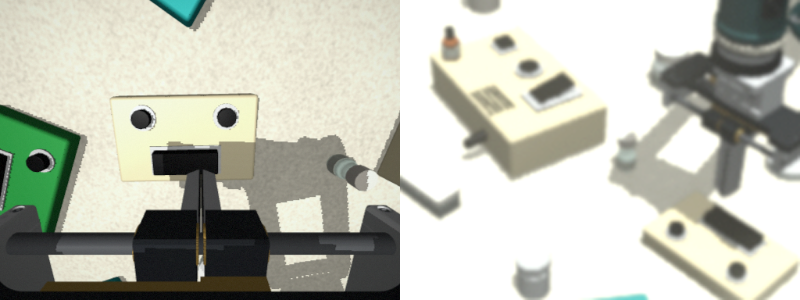

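In the wrist half, the bar key is at (186,161) and the fingertip is at (200,170), so it needs to go about 14 mm left, which matches the computed 13 mm. In the scene half, the rocker is tipped at (552,90) and the lamp is down at (529,67).

Request:
carry_out:
  commands:
    - [0.001, -0.007, 0, 0, 0, 0]
    - [0.002, -0.014, 0.005, 0, 0, 0]
    - [0.002, -0.014, 0.015, 0, 0, 0]
    - [0.002, -0.014, 0.025, 0, 0, 0]
    - [0.002, -0.014, 0.03, 0, 0, 0]

```text
time: 7.35
tool_pos: [0.5475, 0.1981, 0.0485]
ee_rot: [3.141, 0.003, 0.014]
wrist_force: [-0.4, -0.8, 0.3]
width: 0.0005
finger_force: 0.0
```

Request:
carry_out:
  commands:
    - [0, 0, 0.002, 0, 0, 0]
    - [0, 0, 0.004, 0, 0, 0]
    - [0, 0, 0.006, 0, 0, 0]
    - [0, 0, 0.008, 0, 0, 0]
    - [0, 0, 0.009, 0, 0, 0]

```text
time: 7.85
tool_pos: [0.5488, 0.1983, 0.0417]
ee_rot: [3.142, -0.001, 0.014]
wrist_force: [-0.3, 0.3, 1.4]
width: 0.0004
finger_force: 0.9
```

Request:
carry_out:
  commands:
    - [0, 0, 0.0015, 0, 0, 0]
    - [0, 0, 0.003, 0, 0, 0]
    - [0, 0, 0.0045, 0, 0, 0]
    - [0, 0, 0.006, 0, 0, 0]
    - [0, 0, 0.006, 0, 0, 0]

```text
time: 8.35
tool_pos: [0.5489, 0.1983, 0.0363]
ee_rot: [3.142, -0.001, 0.014]
wrist_force: [-2.8, -0.5, 5.4]
width: 0.0006
finger_force: 3.0
```

Request:
carry_out:
  commands:
    - [0, 0, 0.001, 0, 0, 0]
    - [0, 0, 0.002, 0, 0, 0]
    - [0, 0, 0.002, 0, 0, 0]
    - [0, 0, 0.002, 0, 0, 0]
    - [0, 0, 0.002, 0, 0, 0]

```text
time: 8.85
tool_pos: [0.549, 0.1983, 0.0361]
ee_rot: [3.142, -0.001, 0.014]
wrist_force: [-4.8, -2.1, 13.1]
width: 0.0001
finger_force: 6.3
```

```bash
python3 -c "
from bench import *
print(get_obs()['wrist_force']);print(close_job())"
```

```text
[-4.82731163 -2.11103353 13.05177   ]
the job is handed in; nothing more can be done
None
```

I tipped the rocker fully over, pressed the lamp button down to its stop, and handed the job in while holding the bar key down with about 13 N; `close_job()` did not return a verdict.

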